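Bring a scooter flywheel to its timing mark

TASK

The scooter engine on the bench is waiting for its valve clearances to be set: push its flywheel round clockwise (seen from above, never backwards) with the fingertips until the single long timing line on the flywheel stands in line with the pointer on the crankcase, not the pair of short lines that comes round just before it. Push gently and do not pinch the flywheel or its bosses, and do not move the fan, ashtray, kick-start lever or fuel cap lying round the engine. Leave the flywheel at rest on the mark with the hand clear.

Things in the scene. Friction and masses are not known exactly. Their poses are not given: they have to be found in the camera images.
- engine: Aluminium scooter engine lying fixed on two timber packers; origin on the bench below the flywheel's axis, z up. Finned cylinder and head reach 230 mm to +y, 133 mm high; belt case reaches 380 mm to -y, 86 mm high, with a gearbox 122 mm and axle stub 181 mm high 300 mm out. Pointer on the +x side. A black pickup coil 144 mm high stands 68 mm from the axis, 150 degrees anticlockwise of the pointer.
- rotor (a joint): Flywheel on a vertical crankshaft: dark steel drum 124 mm across, flat upper face 158 mm above the bench. Rad, growing clockwise seen from above; 0 (or any whole turn) when the long timing line is in line with the pointer. Starts between -2.5 and -1.0. Turns round and round against a steady drag of 0.14 N m (3 to 4 N at a boss) and stops where it is left; no spring.
- face_center (a point): Centre of the flywheel's upper face, on the axis, 158 mm above the bench. Round it stand a washer 47 mm across and 3 mm high, a nut 25 mm across to 11 mm, and a shaft end 12 mm across to 17 mm above the face. Axes turn with the flywheel.
- timing_mark (a point): Outer end of the single long timing line, at the rim of the flywheel's upper face, 62 mm from the axis. The line is white, radial, 26 mm long and 3 mm wide, and runs on 14 mm down the drum's side. The pair of short white lines (9 mm long, 9 mm apart), not to be used, is centred 22 degrees farther clockwise, so it passes the pointer first.
- index_mark (a point): Tip of the fixed pointer cast on the crankcase: it points at the axis, 65.5 mm from it, 3.5 mm outside the rim and level with the flywheel's upper face, with a white line along its top. Axes parallel to engine's: x radially outward from the flywheel's axis, y along the rim.
- boss0 (a point): Centre of the top of flywheel boss 0: a round upright steel post 16 mm across, 16 mm high above the face (top 174 mm above the bench), 42 mm from the axis, 60 degrees anticlockwise from the timing line. The three posts are alike, 120 degrees apart; push on the side of one to turn the flywheel.
- boss1 (a point): Centre of the top of flywheel boss 1: a round upright steel post 16 mm across, 16 mm high above the face (top 174 mm above the bench), 42 mm from the axis, 180 degrees anticlockwise from the timing line. The three posts are alike, 120 degrees apart; push on the side of one to turn the flywheel.
- boss2 (a point): Centre of the top of flywheel boss 2: a round upright steel post 16 mm across, 16 mm high above the face (top 174 mm above the bench), 42 mm from the axis, 300 degrees anticlockwise from the timing line. The three posts are alike, 120 degrees apart; push on the side of one to turn the flywheel.
- fan: Loose black plastic cooling fan, disc 130 mm across and 26 mm high with blades on top, lying on the bench beyond the engine; origin: centre of its underside. Leave it alone.
- ashtray: Loose white ceramic ashtray of bolts, 112 mm across and 34 mm high, standing on the flat top of the belt case; origin: centre of its underside. Leave it alone.
- kick_lever: Loose aluminium kick-start lever lying flat, about 200 mm long along its x and 25 mm high; origin: on the bench near its middle. Leave it alone.
- fuel_cap: Loose red plastic fuel cap, 62 mm across and 40 mm high; origin: centre of its underside. Leave it alone.

How it is judged:
By the outcome, as a careful person would: the job done as asked, in the order asked, and still so for the second after the job is handed in, with the robot touching nothing.
It also fails if it takes over 45 s, if anything falls off the work surface, if the arm or the gripper's body presses on something with over 40 N, if the wrist force passes 120 N, or if a joint passes its speed limit or range.

ROBOT

A 6-joint arm with a two-finger parallel gripper is mounted at the origin on the work surface. World frame = base frame: x ahead of the robot, y to its left, z up, the work surface at z = 0. Lengths are in mm, angles in rad, forces in N, time in s.
With the tool pointing down it reaches from about 325 to 750 mm from the base axis. Payload 7.6 kg.
Tool frame: the origin (TCP) lies on the centre line of the jaws, within the pads' length; the fingertips stand tips_ahead ahead of it and the grasp point (between the pads) lies 8 mm behind it (tips_ahead is the distance from the TCP to the fingertips, in mm); z points along the fingers, y is the direction in which the jaws open and shut (so a half turn about z gives the same grasp; the last joint's range is limited). The gripper opens to 85 mm and grips with 20 to 120 N. Pads are 22 mm wide; open, the fingers measure 114 mm over their backs; the gripper's body (76 mm by 85 mm) begins 54 mm behind the grasp point. The pads swing forward as they close: fully open they stand 13 mm farther back than shut.
Start: joints at [-1.282, 0.052, 1.401, -0, 1.689, -0.07], TCP at [184.379, -491.578, 242.323] pointing down, gripper open.
Joint ranges: [-2.9, 2.9], [-0.91, 2.17], [0.12, 2.37], [-1.06, 4.2], [0.26, 2.73], [-2.93, 2.93]. Speed limits (rad/s): [2.57, 2.57, 3.01, 3.14, 3.14, 3.14].

INTERFACE

Orientations are given as a rotation vector (axis times angle).
In Python, from cell import observe, grab_frame, camera_params, hand_in, tips_ahead gives the robot as it stands.
- The arm moves only by the tool drive_tool, never from a script. Its argument "deltas" is a list of rows, each a list of 6 numbers: the shift along the tool's x, y, z scaled (see below), then the turn, a rotation vector about the tool's x, y, z scaled (see below). A call has 1 to 8 rows; each row shifts and turns the pose as measured when the row begins, along the tool's axes as they then stand; what a row does not reach is not made up. The controller multiplies each number of a shift by 0.025 m and each number of a turn by 360 degrees. A row lasts 1/12 s, in which the tool goes at most 41.7 mm and 7.16 degrees, less where a joint would pass 70% of its speed; a pose out of reach is approached as far as the arm can. A call with a number of a shift or a turn outside -1 to 1 is refused whole. A call with a gripper value outside its range is refused whole. "jaw" is the gripper command: -1 is shut, 1 is fully open, values between are in proportion, set as the call begins (left out, the last holds). The fingers move at their own pace and stop on an object; "squeeze" is the grip in N (left out, the last holds). Time passes only in rows, so rows that do not move let the fingers close. It gives the time, the measured TCP pose, the force and the opening at its end, in the units of the state.
- observe(): the state, without advancing time (a new reading comes with each control period).
- grab_frame(name): name is "scene" or "top" or "wrist"; returns (picture, depth): 420x560x3 uint8, red, green, blue; 420x560 float32, mm along the optical axis (not along the pixel's ray), 0 where there is no reading.
- camera_params(name): a dict with "K" (3x3 intrinsics, pixels), "rvec" (rotation vector, rad) and "tvec" (3), from world to camera coordinates, as OpenCV has them; the wrist camera has in their place "T_tool_cam" (4x4, takes a point from camera to tool coordinates, whose origin is the TCP and whose axes are the flange's). Camera axes: x right, y down, z forward; pixel columns grow to the right and rows downward; lengths in mm; the calibration is good to about 2 mm. A picture is of the moment at which its call begins: read the wrist's pose just before it. camera_params takes no time and is no camera call.
- hand_in(): hands the job in, once; it reports no verdict.
The state is a dict: "time_s": time; "joint_positions": joint angles; "qd": joint speeds; "effort": joint torques, N m; "tcp_pos": TCP position; "eef_rot": TCP orientation; "wrist_force": force on the tool from outside, world axes, zero at the start; "wrist_torque": the same for the moment, N m; "grip_width": finger opening in mm.
Only numpy, scipy, OpenCV 4.12 (cv2) and the standard library are available. Lean on these libraries where they do the work, as an engineer would, in place of code of your own. Each camera call takes 0.05 s, during which the arm holds its last target.

## Working session

There is one attempt and no reset: what is moved stays moved. The work goes in short steps, Python scripts to look and compute and a tool call to move; the robot and the scene stay as the last step left them, time stands still between calls to the robot, and variables do not carry over. Pictures are saved under pics/ and viewed, and the job is handed in when it is done.

Besides the shell and the picture viewer there is one more tool, called after ">>>" as name(argument=value, ...), one argument or row to a line, values as JSON. drive_tool: Moves the arm, as the interface text tells. Its arguments: {"type":"object","properties":{"deltas":{"type":"array"},"jaw":{"type":"number"},"squeeze":{"type":"number"}},"required":["deltas"]}

```bash
mkdir -p pics; ls
python3 - <<'E'
from cell import *
import cv2
print(observe()); print(tips_ahead if not callable(tips_ahead) else tips_ahead())
for n in("scene","top"):
    p,d=grab_frame(n); cv2.imwrite(f"pics/{n}0.png",p[:,:,::-1]); print(n,camera_params(n))
    import numpy as np; np.save(f"pics/{n}0.npy",d)
print(camera_params("wrist"))
E
```

```text
pics
{'time_s': 0.0, 'joint_positions': array([-1.28230404e+00,  5.28396500e-02,  1.40174619e+00,  1.23132056e-07,
        1.68857958e+00, -7.02599296e-02]), 'qd': array([ 2.94104902e-04,  8.68238889e-04, -2.65427183e-05, -2.03098651e-04,
        7.92524896e-05, -2.37177487e-04]), 'effort': array([ 9.58771852e-04, -3.81670654e+01, -3.60181475e+01, -5.77930450e-05,
        6.15015248e-03, -1.42132910e-05]), 'tcp_pos': array([ 184.29088213, -491.28759571,  241.4600599 ]), 'eef_rot': array([-3.08964806e+00, -5.60230613e-01,  2.68712060e-04]), 'wrist_force': array([ 0.01778937, -0.09597393,  0.0934481 ]), 'wrist_torque': array([ 0.02237065, -0.00996943, -0.01217836]), 'grip_width': 85.28504417727189}
11.0
scene {'K': array([[386.84225225,   0.        , 281.35363745],
       [  0.        , 386.84225225, 208.4632356 ],
       [  0.        ,   0.        ,   1.        ]]), 'rvec': array([ 1.81838433,  1.44332624, -0.75073875]), 'tvec': array([-113.20471703, -264.69097609, 1200.06425085])}
top {'K': array([[395.78261572,   0.        , 277.11582222],
       [  0.        , 395.78261572, 205.36660987],
       [  0.        ,   0.        ,   1.        ]]), 'rvec': array([ 2.18916727, -2.19963646,  0.06383646]), 'tvec': array([ 18.5816748 , 588.46890452, 791.24447182])}
{'K': array([[319.8937765 ,   0.        , 280.08745252],
       [  0.        , 319.8937765 , 210.91149746],
       [  0.        ,   0.        ,   1.        ]]), 'T_tool_cam': array([[ 1.11856957e-03, -9.58098267e-01, -2.86437532e-01,
         7.23778436e+01],
       [ 9.99999204e-01,  9.04628814e-04,  8.79233166e-04,
        -3.82579119e-01],
       [-5.83272127e-04, -2.86438288e-01,  9.58098516e-01,
        -1.30685421e+02],
       [ 0.00000000e+00,  0.00000000e+00,  0.00000000e+00,
         1.00000000e+00]])}
```

View pics/scene0.png

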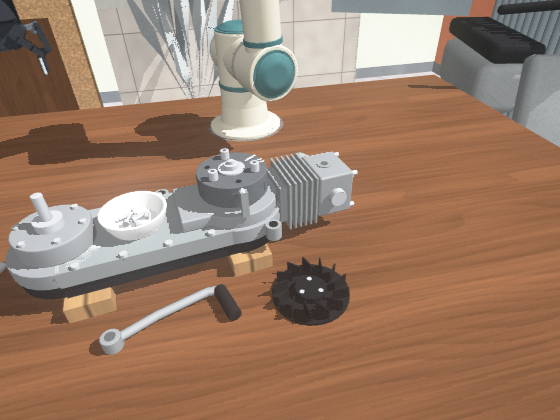

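View pics/top0.png

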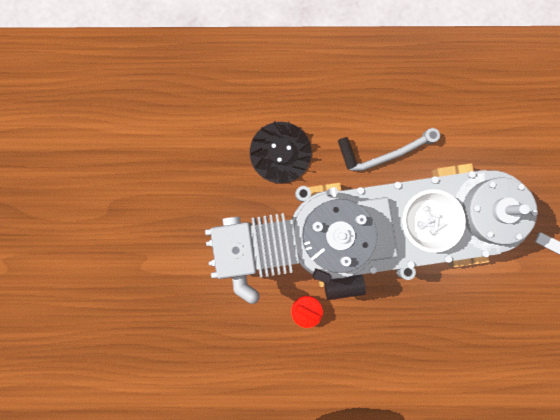

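```bash
cat > h.py <<'E'
import numpy as np, cv2
from cell import *
def ext(n):
    c=camera_params(n); 
    if n=="wrist":
        s=observe(); T=np.eye(4); T[:3,:3]=cv2.Rodrigues(s['eef_rot'])[0]; T[:3,3]=s['tcp_pos']
        W=T@c['T_tool_cam']; Wi=np.linalg.inv(W); return c['K'],Wi[:3,:3],Wi[:3,3]
    return c['K'],cv2.Rodrigues(c['rvec'])[0],c['tvec']
def atz(E,uv,z):
    K,R,t=E; r=R.T@np.linalg.inv(K)@np.array([*uv,1.]); o=-R.T@t
    return o+r*(z-o[2])/r[2]
def proj(E,P):
    K,R,t=E; q=K@(R@np.asarray(P,float)+t); return q[:2]/q[2]
def pts(E,d):
    K,R,t=E; v,u=np.mgrid[:420,:560]; c=np.stack([(u-K[0,2])/K[0,0]*d,(v-K[1,2])/K[1,1]*d,d],-1)
    return (c-t)@R
def rectify(E,img,c,z,half=80,px=600):
    # true view from above: image up=+x world, left=+y
    s=px/(2*half)
    g=np.arange(px)
    W=np.array([[c[0]+half,c[1]+half],[c[0]+half,c[1]-half],[c[0]-half,c[1]+half],[c[0]-half,c[1]-half]])
    src=np.float32([proj(E,[*w,z]) for w in W]); dst=np.float32([[0,0],[px,0],[0,px],[px,px]])
    return cv2.warpPerspective(img,cv2.getPerspectiveTransform(src,dst),(px,px),flags=cv2.INTER_CUBIC)
E
python3 - <<'E'
from h import *
d=np.load('pics/top0.npy'); E=ext("top"); P=pts(E,d)
im=cv2.imread('pics/top0.png')
m=(abs(P[...,2]-158)<4)&(np.hypot(*(np.moveaxis(P[...,:2],-1,0)-atz(E,(341,237),158)[:2,None,None]))<90)
print(atz(E,(341,237),158), m.sum(), P[m].mean(0), np.median(P[m][:,2]))
c,r=cv2.minEnclosingCircle(np.float32(P[m][:,:2])); print(c,r)
for nm,u in dict(fan=(281,153),ash=(433,221),cap=(307,312),head=(230,250),axle=(510,211)).items(): print(nm,P[u[1],u[0]])
cv2.imwrite('pics/rect0.png',rectify(E,im,atz(E,(341,237),158),158))
E
```

```text
[527.08096942 -90.61701493 158.        ] 3756 [530.86335101 -88.568892   158.40188911] 158.29194945812293
(539.87841796875, -88.43576049804688) 71.49480438232422
fan [696.31253589   7.26896076  16.45359852]
ash [ 553.86958008 -266.28459297  105.82908835]
cap [378.83325615 -41.3675514   41.49734924]
head [504.70598328  98.60975397 129.08642129]
axle [ 569.45328861 -377.80963283  154.56111706]
```

View pics/rect0.png

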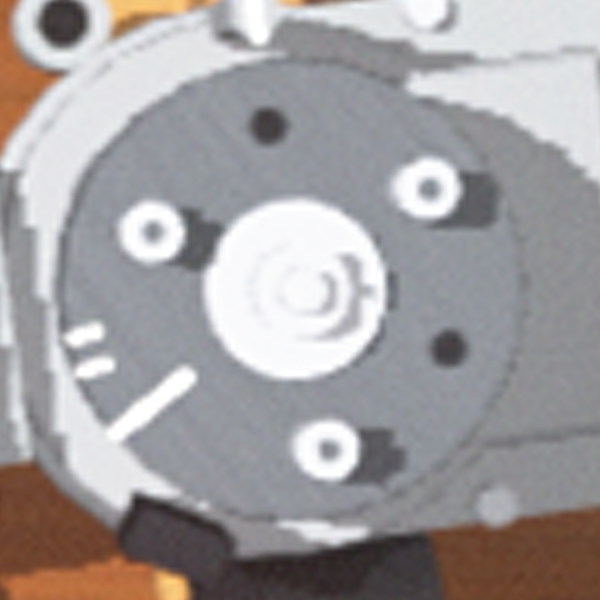

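>>> drive_tool(
  deltas=[
    [0.78, -0.52, -0.1, 0, 0, 0],
    [0.78, -0.52, -0.1, 0, 0, 0],
    [0.78, -0.52, -0.1, 0, 0, 0],
    [0.78, -0.52, -0.1, 0, 0, 0],
    [0.78, -0.52, -0.1, 0, 0, 0],
    [0.78, -0.52, -0.1, 0, 0, 0],
    [0.78, -0.52, -0.1, 0, 0, 0],
    [0.78, -0.52, -0.1, 0, 0, 0],
  ],
  jaw=-1,
)

```text
time_s: 0.77
tcp_pos: [294.8, -334.2, 257.2]
eef_rot: [-3.083, -0.547, 0.006]
wrist_force: [-0.0, 0.1, 0.3]
grip_width: 0.1
```

>>> drive_tool(
  deltas=[
    [0.78, -0.52, -0.1, 0, 0, 0],
    [0.78, -0.52, -0.1, 0, 0, 0],
    [0.78, -0.52, -0.1, 0, 0, 0],
    [0.78, -0.52, -0.1, 0, 0, 0],
    [0.78, -0.52, -0.1, 0, 0, 0],
    [0.78, -0.52, -0.1, 0, 0, 0],
    [0.78, -0.52, -0.1, 0, 0, 0],
    [0.78, -0.52, -0.1, 0, 0, 0],
  ],
)

```text
time_s: 1.43
tcp_pos: [409.0, -173.8, 276.4]
eef_rot: [-3.079, -0.545, 0.011]
wrist_force: [-0.2, -0.4, 0.1]
grip_width: -0.1
```

>>> drive_tool(
  deltas=[
    [0.73, -0.47, -0.05, 0, 0, 0],
    [0.73, -0.47, -0.05, 0, 0, 0],
    [0.73, -0.47, -0.05, 0, 0, 0],
    [0.73, -0.47, -0.05, 0, 0, 0],
    [0.73, -0.47, -0.05, 0, 0, 0],
    [0.73, -0.47, -0.05, 0, 0, 0],
    [0.73, -0.47, -0.05, 0, 0, 0],
    [0.73, -0.47, -0.05, 0, 0, 0],
  ],
)

```text
time_s: 2.1
tcp_pos: [517.4, -26.5, 284.7]
eef_rot: [-3.076, -0.547, 0.019]
wrist_force: [-0.7, 0.5, 0.3]
grip_width: 0.1
```

>>> drive_tool(
  deltas=[
    [0, 0, 0, 0, 0, -0.0198],
    [0, 0, 0, 0, 0, -0.0198],
    [0, 0, 0, 0, 0, -0.0198],
    [0, 0, 0, 0, 0, -0.0198],
    [0, 0, 0, 0, 0, -0.0198],
    [0, 0, 0, 0, 0, -0.0198],
    [0, 0, 0, 0, 0, -0.0198],
    [0, 0, 0, 0, 0, -0.0198],
  ],
)

```text
time_s: 2.77
tcp_pos: [518.5, -21.4, 279.6]
eef_rot: [-2.424, -1.955, 0.013]
wrist_force: [-0.0, -0.1, 0.4]
grip_width: -0.1
```

>>> drive_tool(
  deltas=[
    [0, 0, 0, 0, 0, -0.0198],
    [0, 0, 0, 0, 0, -0.0198],
    [0, 0, 0, 0, 0, -0.0198],
    [0, 0, 0, 0, 0, -0.0198],
    [0, 0, 0, 0, 0, -0.0198],
    [0, 0, 0, 0, 0, -0.0198],
    [0, 0, 0, 0, 0, -0.0198],
    [0, 0, 0, 0, 0, -0.0198],
  ],
)

```text
time_s: 3.43
tcp_pos: [517.2, -21.2, 275.2]
eef_rot: [-1.187, -2.87, -0.006]
wrist_force: [-0.0, -0.2, 0.0]
grip_width: 0.0
```

>>> drive_tool(
  deltas=[
    [0, 0, 0, 0, 0, -0.0198],
    [0, 0, 0, 0, 0, -0.0198],
    [0, 0, 0, 0, 0, -0.0198],
    [0, 0, 0, 0, 0, -0.0198],
    [0, 0, 0, 0, 0, 0],
  ],
)

```text
time_s: 3.85
tcp_pos: [516.5, -21.1, 272.5]
eef_rot: [-0.433, -3.072, -0.02]
wrist_force: [0.2, -0.3, -0.3]
grip_width: -0.0
```

```bash
cat >> h.py <<'E'
def st():
    s=observe(); R=cv2.Rodrigues(s['eef_rot'])[0]
    yaw=np.degrees(np.arctan2(R[1,0],R[0,0])); ta=tips_ahead() if callable(tips_ahead) else tips_ahead
    print('t %.2f'%s['time_s'],'tcp',s['tcp_pos'].round(1),'yaw %.1f'%yaw,'tilt',R[:2,2].round(3),'F',s['wrist_force'].round(1),'tips_ahead',ta,'tipz',(s['tcp_pos']+R[:,2]*ta)[2].round(1),'q6 %.2f'%s['joint_positions'][5])
    return s,R,yaw
C0=np.array([530.3,-88.7])
def shot(tag,n="wrist",z=158,half=80):
    E=ext(n); p,d=grab_frame(n); im=p[:,:,::-1].copy(); cv2.imwrite(f'pics/{tag}.png',im); np.save(f'pics/{tag}.npy',d)
    cv2.imwrite(f'pics/{tag}_r.png',rectify(E,im,C0,z,half)); return E,im,d
E
python3 - <<'E'
from h import *
st(); shot('w1')
E
```

```text
t 3.85 tcp [516.5 -21.1 272.5] yaw 164.0 tilt [-0.037  0.018] F [ 0.2 -0.3 -0.3] tips_ahead 11.0 tipz 261.5 q6 -1.41
```

View pics/w1.png

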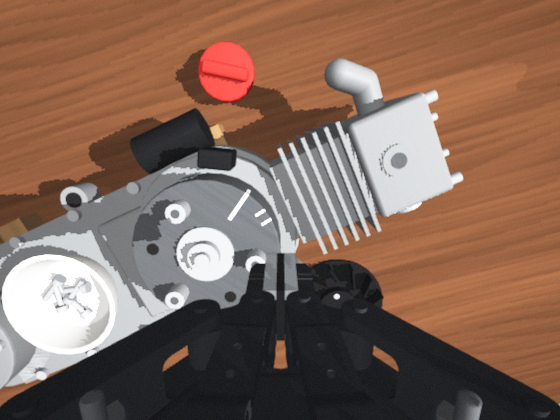

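View pics/w1_r.png

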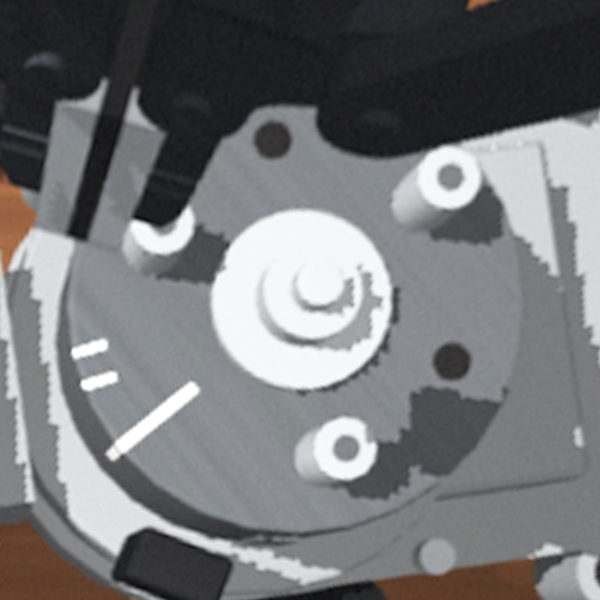

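>>> drive_tool(
  deltas=[
    [0, 0, 0, 0.001, -0.0065, 0.011],
    [-0.05, -0.34, 0, 0, 0, 0],
    [-0.05, -0.34, 0.4, 0, 0, 0],
    [0, 0, 0.8, 0, 0, 0],
    [0, 0, 0.8, 0, 0, 0],
    [0, 0, 0.4, 0, 0, 0],
    [0, 0, -0.02, 0, 0, 0],
  ],
)

```text
time_s: 4.48
tcp_pos: [511.4, -42.1, 208.1]
eef_rot: [-0.577, -3.084, 0.001]
wrist_force: [0.1, -0.5, 0.0]
grip_width: -0.0
```

Run:
```python
from h import *
st(); shot('w2')
```

```text
t 4.48 tcp [511.4 -42.1 208.1] yaw 158.8 tilt [-0.004  0.   ] F [ 0.1 -0.5  0. ] tips_ahead 11.0 tipz 197.1 q6 -1.35
```

View pics/w2.png

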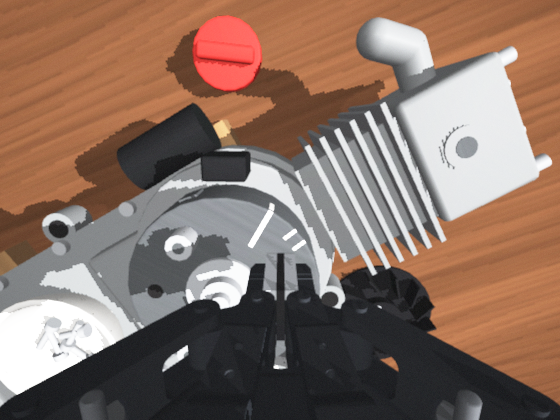

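>>> drive_tool(
  deltas=[
    [-0.05, 0.17, 0.4, 0, 0, 0],
    [0, 0, 0.4, 0, 0, 0],
    [0, 0, 0.35, 0, 0, 0],
    [0, 0, 0.1, 0, 0, 0],
    [0, 0, -0.02, 0, 0, 0],
  ],
)

```text
time_s: 4.95
tcp_pos: [515.7, -38.8, 177.8]
eef_rot: [0.578, 3.087, -0.0]
wrist_force: [0.4, -0.1, 0.5]
grip_width: 0.0
```

Run:
```python
from h import *
st(); shot('w3')
```

```text
t 4.95 tcp [515.7 -38.8 177.8] yaw 158.8 tilt [ 0.001 -0.   ] F [ 0.4 -0.1  0.5] tips_ahead 11.0 tipz 166.8 q6 -1.35
```

View pics/w3.png

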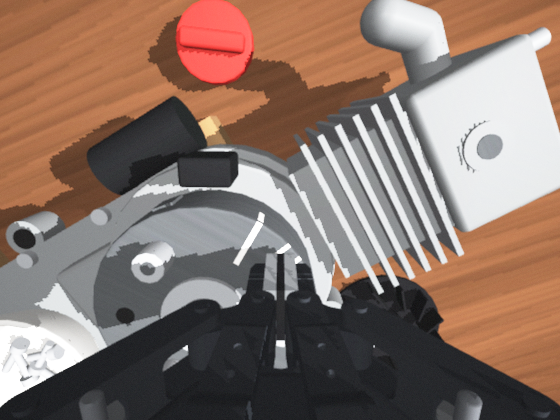

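>>> drive_tool(
  deltas=[
    [-0.1, 0, 0.08, 0, 0, 0],
    [-0.1, 0, 0, 0, 0, 0],
    [-0.08, 0, -0.02, 0, 0, 0],
    [-0.08, 0, -0.02, 0, 0, 0],
    [-0.08, 0, -0.02, 0, 0, 0],
    [-0.04, 0, -0.02, 0, 0, 0],
  ],
)

```text
time_s: 5.5
tcp_pos: [528.3, -43.3, 179.7]
eef_rot: [0.577, 3.086, 0.0]
wrist_force: [-4.1, 2.6, -2.6]
grip_width: 0.2
```

```bash
cat >> h.py <<'E'
def rel(C=np.array([530.,-88.5])):
    s,R,yaw=st(); r=s['tcp_pos'][:2]-C; print('rel tool frame x %.1f y %.1f'%tuple(R[:2,:2].T@r), 'boss angle if contact %.1f'%(np.degrees(np.arctan2(r[1],r[0]))-24.3))
E
python3 - <<'E'
from h import *
rel()
E
```

```text
t 5.50 tcp [528.3 -43.3 179.7] yaw 158.8 tilt [ 0.002 -0.   ] F [-4.1  2.6 -2.6] tips_ahead 11.0 tipz 168.7 q6 -1.35
rel tool frame x 17.9 y 41.5 boss angle if contact 67.9
```

>>> drive_tool(
  deltas=[
    [-0.09, 0.038, 0.02, 0, 0, 0.0083],
    [-0.09, 0.038, 0.02, 0, 0, 0.0083],
    [-0.09, 0.038, 0.02, 0, 0, 0.0083],
    [-0.09, 0.038, 0.02, 0, 0, 0.0083],
    [-0.09, 0.038, 0.02, 0, 0, 0.0083],
    [-0.09, 0.038, 0.02, 0, 0, 0.0083],
  ],
)

```text
time_s: 6.0
tcp_pos: [541.5, -43.8, 178.7]
eef_rot: [-1.068, -2.949, -0.002]
wrist_force: [-3.0, 1.5, 2.9]
grip_width: -0.2
```

Run:
```python
from h import *
rel();shot('t1','top')
```

```text
t 6.00 tcp [541.5 -43.8 178.7] yaw 140.2 tilt [-0.004  0.003] F [-3.   1.5  2.9] tips_ahead 11.0 tipz 167.7 q6 -1.03
rel tool frame x 19.8 y 41.8 boss angle if contact 51.2
```

View pics/t1_r.png

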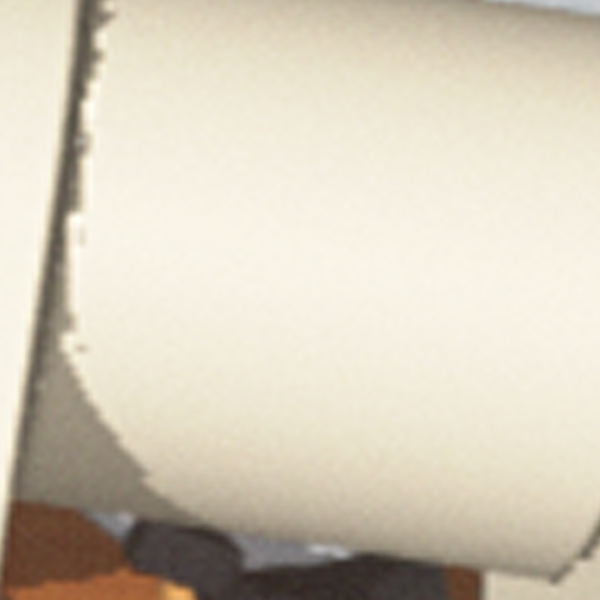

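>>> drive_tool(
  deltas=[
    [-0.088, 0.038, 0.05, 0, 0, 0.0083],
    [-0.088, 0.038, 0.05, 0, 0, 0.0083],
    [-0.088, 0.038, 0.03, 0, 0, 0.0083],
    [-0.088, 0.038, 0.02, 0, 0, 0.0083],
    [-0.088, 0.038, 0.0, 0, 0, 0.0083],
    [-0.088, 0.038, 0.0, 0, 0, 0.0083],
  ],
)

```text
time_s: 6.55
tcp_pos: [554.3, -47.5, 176.7]
eef_rot: [-1.521, -2.738, -0.004]
wrist_force: [-3.6, 2.4, 0.5]
grip_width: -0.1
```

Run:
```python
from h import *
rel();shot('w4')
```

```text
t 6.55 tcp [554.3 -47.5 176.7] yaw 121.9 tilt [-0.007  0.007] F [-3.6  2.4  0.5] tips_ahead 11.0 tipz 165.7 q6 -0.71
rel tool frame x 22.0 y 42.3 boss angle if contact 35.1
```

View pics/w4.png

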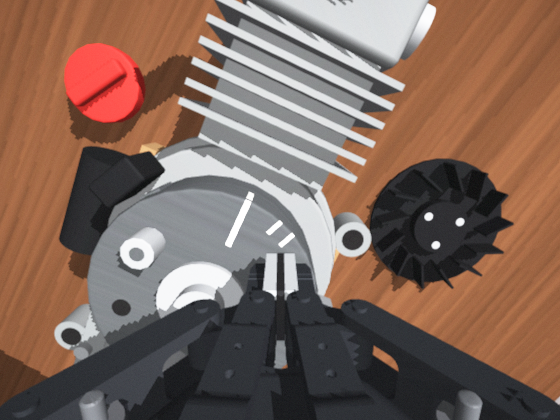

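```bash
cat >> h.py <<'E'
def line(im,E,C=(530.,-88.5)):
    # polar sample of the face: white pixels r 38..60 ; angle ccw from +x world
    g=cv2.cvtColor(im,cv2.COLOR_BGR2GRAY)
    a=np.radians(np.arange(0,360,.25)); out=[]
    for r in (40,44,48,56,59):
        uv=np.float32([proj(E,[C[0]+r*np.cos(x),C[1]+r*np.sin(x),158]) for x in a])
        v=cv2.remap(g,uv[:,:1].copy(),uv[:,1:].copy(),cv2.INTER_LINEAR).ravel()
        w=v>215; idx=np.flatnonzero(w); gr=np.split(idx,np.flatnonzero(np.diff(idx)>2)+1) if len(idx) else []
        print(r,[(round(q.mean()*.25,1),len(q)*.25) for q in gr if 3<=len(q)<60])
E
python3 - <<'E'
from h import *
E=ext('wrist'); line(cv2.imread('pics/w4.png'),E)
E=ext('top'); line(cv2.imread('pics/top0.png'),E)
E
```

```text
40 [(np.float64(96.8), 4.75), (np.float64(161.4), 8.0), (np.float64(178.2), 6.25)]
44 [(np.float64(63.9), 10.5), (np.float64(96.6), 4.5), (np.float64(177.8), 5.75)]
48 [(np.float64(96.6), 4.0)]
56 [(np.float64(70.0), 2.75), (np.float64(79.2), 2.75), (np.float64(96.6), 3.5)]
59 [(np.float64(70.4), 2.5), (np.float64(79.0), 2.75), (np.float64(96.5), 3.25)]
40 [(np.float64(60.0), 6.25), (np.float64(75.5), 6.25), (np.float64(129.1), 7.5)]
44 [(np.float64(129.2), 6.25), (np.float64(185.1), 8.0), (np.float64(199.9), 5.5), (np.float64(299.5), 5.25), (np.float64(313.6), 7.0)]
48 [(np.float64(67.8), 7.25), (np.float64(129.2), 5.75), (np.float64(300.9), 5.5), (np.float64(311.8), 6.75)]
56 [(np.float64(102.2), 3.75), (np.float64(111.4), 4.0), (np.float64(129.1), 4.5)]
59 [(np.float64(102.5), 4.25), (np.float64(111.5), 3.75), (np.float64(129.1), 4.5)]
```

View pics/w4_r.png

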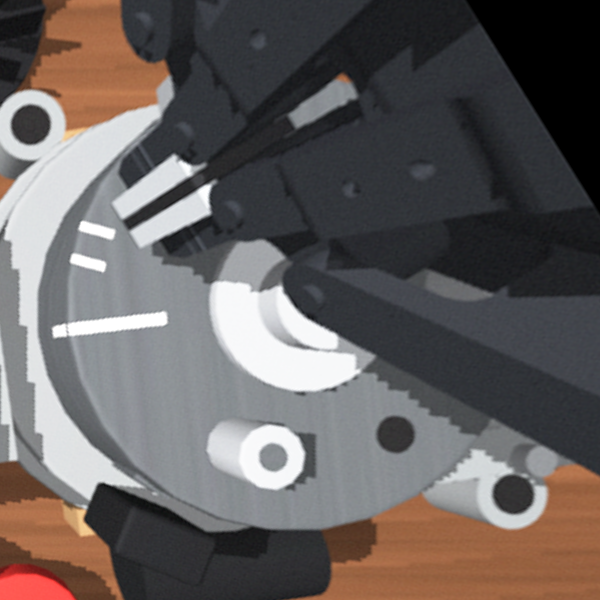

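Run:
```python
from h import *
E=ext('top'); im=cv2.imread('pics/top0.png')
r=rectify(E,im,(595,-88.5+8),158,30,600); cv2.imwrite('pics/ptr.png',r)
```

```text
(no output)
```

View pics/ptr.png

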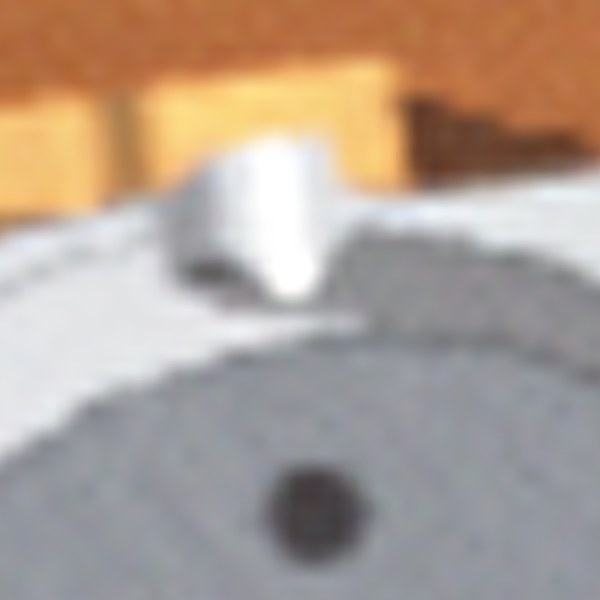

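>>> drive_tool(
  deltas=[
    [-0.105, 0.036, 0.02, 0, 0, 0.0083],
    [-0.105, 0.036, 0.02, 0, 0, 0.0083],
    [-0.105, 0.036, 0.02, 0, 0, 0.0083],
    [-0.105, 0.036, 0.02, 0, 0, 0.0083],
    [-0.1, 0.036, 0.0, 0, 0, 0.0083],
    [-0.1, 0.036, 0.0, 0, 0, 0.0083],
    [-0.1, 0.036, 0.0, 0, 0, 0.0083],
    [-0.1, 0.036, 0.0, 0, 0, 0.0083],
  ],
)

```text
time_s: 7.27
tcp_pos: [568.7, -59.7, 176.4]
eef_rot: [-2.049, -2.361, -0.011]
wrist_force: [-0.8, 4.5, 0.5]
grip_width: -0.1
```

Run:
```python
from h import *
rel();E,im,d=shot('w5'); line(im,E)
```

```text
t 7.27 tcp [568.7 -59.7 176.4] yaw 98.1 tilt [-0.007  0.015] F [-0.8  4.5  0.5] tips_ahead 11.0 tipz 165.4 q6 -0.32
rel tool frame x 23.1 y 42.3 boss angle if contact 12.4
40 [(np.float64(74.5), 5.25), (np.float64(139.9), 7.5), (np.float64(155.6), 6.0)]
44 [(np.float64(40.6), 12.0), (np.float64(74.5), 4.75), (np.float64(131.9), 3.5), (np.float64(139.0), 8.75), (np.float64(155.9), 5.5)]
48 [(np.float64(24.8), 14.25), (np.float64(44.2), 3.25), (np.float64(74.5), 4.25)]
56 [(np.float64(38.6), 2.5), (np.float64(48.0), 2.75), (np.float64(57.1), 3.0), (np.float64(74.4), 3.5)]
59 [(np.float64(48.1), 2.5), (np.float64(56.9), 2.5), (np.float64(74.5), 3.25)]
```

View pics/w5.png

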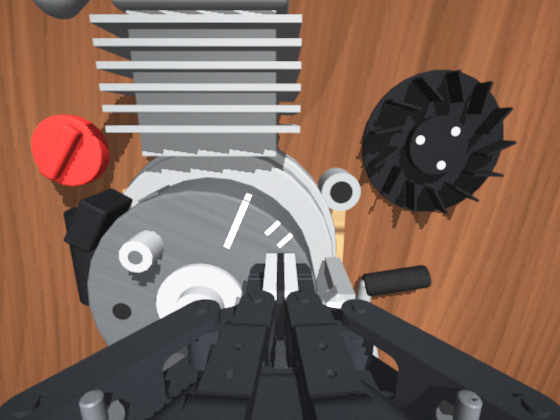

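>>> drive_tool(
  deltas=[
    [-0.115, 0.036, 0.02, 0, -0.0005, 0.0083],
    [-0.115, 0.036, 0.02, 0, -0.0005, 0.0083],
    [-0.115, 0.036, 0.02, 0, -0.0005, 0.0083],
    [-0.115, 0.036, 0.0, 0, -0.0005, 0.0083],
    [-0.11, 0.036, 0.0, 0, -0.0005, 0.0083],
    [-0.11, 0.036, 0.0, 0, -0.0005, 0.0083],
    [-0.11, 0.036, 0.0, 0, -0.0005, 0.0083],
    [-0.11, 0.036, 0.0, 0, -0.0005, 0.0083],
  ],
)

```text
time_s: 7.98
tcp_pos: [577.0, -77.4, 176.1]
eef_rot: [-2.497, -1.907, 0.005]
wrist_force: [0.9, 3.7, 0.4]
grip_width: 0.1
```

Run:
```python
from h import *
rel();E,im,d=shot('w6'); line(im,E)
```

```text
t 7.98 tcp [577.  -77.4 176.1] yaw 74.7 tilt [-0.002 -0.002] F [0.9 3.7 0.4] tips_ahead 11.0 tipz 165.1 q6 0.07
rel tool frame x 23.0 y 42.4 boss angle if contact -11.0
40 [(np.float64(50.8), 4.75), (np.float64(116.6), 7.0), (np.float64(132.8), 6.25), (np.float64(357.5), 4.75)]
44 [(np.float64(16.9), 11.5), (np.float64(50.8), 4.25), (np.float64(116.6), 7.0), (np.float64(132.4), 5.5)]
48 [(np.float64(4.0), 8.25), (np.float64(20.5), 2.25), (np.float64(50.6), 4.0), (np.float64(356.6), 6.5)]
56 [(np.float64(15.0), 1.75), (np.float64(24.2), 2.75), (np.float64(33.2), 2.75), (np.float64(50.6), 3.5)]
59 [(np.float64(24.4), 2.5), (np.float64(33.1), 2.5), (np.float64(50.8), 3.25)]
```

View pics/w6.png

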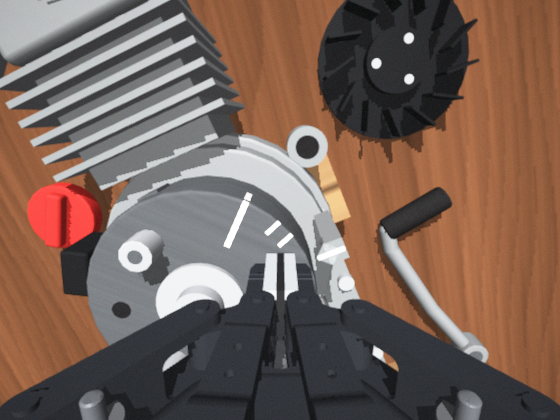

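Run:
```python
from h import *
E=ext('wrist'); C=np.array([530,-88.5])
im=cv2.imread('pics/w6.png'); cv2.imwrite('pics/c.png',cv2.resize(im[225:285,290:370],None,fx=8,fy=8,interpolation=cv2.INTER_CUBIC))
for uv in ((318,260),(332,255),(345,250)):
    p=atz(E,uv,158)[:2]-C; print(p,np.hypot(*p),np.degrees(np.arctan2(p[1],p[0])))
```

```text
[65.53830615  7.7605832 ] 65.99618341005849 6.753115375363826
[73.0220337  8.5790622] 73.52426615844139 6.700731180526259
[79.94589086  9.52334252] 80.51111425510268 6.793196559066728
```

View pics/c.png

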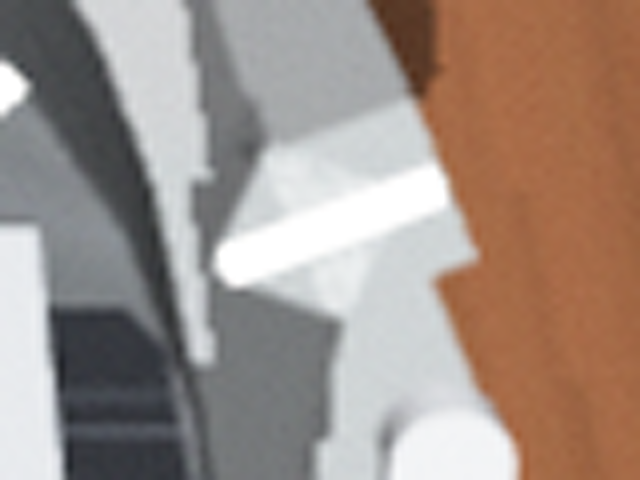

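>>> drive_tool(
  deltas=[
    [-0.115, 0.036, 0.01, 0, -0.0002, 0.0083],
    [-0.115, 0.036, 0.01, 0, -0.0002, 0.0083],
    [-0.115, 0.036, 0.01, 0, -0.0002, 0.0083],
    [-0.115, 0.036, 0.0, 0, -0.0002, 0.0083],
    [-0.11, 0.036, 0.0, 0, -0.0002, 0.0083],
    [-0.11, 0.036, 0.0, 0, -0.0002, 0.0083],
    [-0.11, 0.036, 0.0, 0, -0.0002, 0.0083],
    [-0.11, 0.036, 0.0, 0, -0.0002, 0.0083],
  ],
)

```text
time_s: 8.7
tcp_pos: [577.5, -96.6, 176.2]
eef_rot: [2.822, 1.366, 0.004]
wrist_force: [3.1, 3.4, -1.2]
grip_width: 0.0
```

>>> drive_tool(
  deltas=[
    [-0.11, 0.036, 0.0, 0, -0.0002, 0.0083],
    [-0.11, 0.036, 0.0, 0, -0.0002, 0.0083],
    [-0.11, 0.036, 0.0, 0, -0.0002, 0.0083],
    [-0.08, 0.026, 0.0, 0, -0.0002, 0.006],
  ],
)

```text
time_s: 9.03
tcp_pos: [575.3, -105.1, 176.3]
eef_rot: [2.935, 1.096, 0.009]
wrist_force: [3.0, 3.3, -1.0]
grip_width: 0.0
```

Run:
```python
from h import *
rel();E,im,d=shot('w7'); line(im,E)
```

```text
t 9.03 tcp [ 575.3 -105.1  176.3] yaw 40.9 tilt [ 0.009 -0.006] F [ 3.   3.3 -1. ] tips_ahead 11.0 tipz 165.3 q6 0.61
rel tool frame x 23.3 y 42.2 boss angle if contact -44.4
40 [(np.float64(16.8), 4.75), (np.float64(82.8), 6.25), (np.float64(99.2), 5.75), (np.float64(321.4), 3.0)]
44 [(np.float64(16.8), 4.25), (np.float64(83.1), 6.5), (np.float64(98.6), 5.5)]
48 [(np.float64(16.9), 4.0), (np.float64(90.4), 14.5), (np.float64(320.2), 1.25)]
56 [(np.float64(0.4), 1.0), (np.float64(16.9), 3.5), (np.float64(350.4), 2.5), (np.float64(359.0), 1.75)]
59 [(np.float64(16.9), 3.0), (np.float64(350.6), 2.5), (np.float64(359.0), 1.75)]
```

View pics/w7.png

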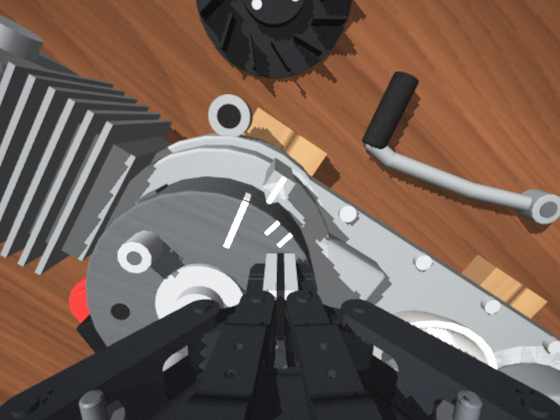

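>>> drive_tool(
  deltas=[
    [-0.11, 0.036, 0.0, 0, -0.0002, 0.0083],
    [-0.1, 0.034, 0.0, 0, -0.0002, 0.0075],
    [-0.06, 0.018, 0.0, 0, 0, 0.004],
  ],
)

```text
time_s: 9.33
tcp_pos: [572.8, -110.5, 176.3]
eef_rot: [2.993, 0.919, 0.014]
wrist_force: [2.5, 1.6, -0.4]
grip_width: 0.0
```

```bash
sed -i 's/(40,44,48,56,59)/(40,48,56,59,68,71,74,77)/' h.py
python3 - <<'E'
from h import *
rel();E,im,d=shot('w8'); line(im,E)
cv2.imwrite('pics/c8.png',cv2.resize(im[150:290,200:340],None,fx=4,fy=4,interpolation=cv2.INTER_CUBIC))
E
```

```text
t 9.33 tcp [ 572.8 -110.5  176.3] yaw 34.1 tilt [ 0.011 -0.007] F [ 2.5  1.6 -0.4] tips_ahead 11.0 tipz 165.3 q6 0.72
rel tool frame x 23.0 y 42.2 boss angle if contact -51.5
40 [(np.float64(9.6), 5.0), (np.float64(75.1), 6.0), (np.float64(91.8), 5.75), (np.float64(314.4), 2.5)]
48 [(np.float64(9.6), 4.0), (np.float64(83.0), 14.25), (np.float64(313.0), 1.25)]
56 [(np.float64(9.5), 3.25), (np.float64(343.1), 2.5), (np.float64(352.1), 2.5)]
59 [(np.float64(9.6), 3.0), (np.float64(343.4), 2.5), (np.float64(352.0), 2.25)]
68 [(np.float64(8.0), 2.75)]
71 [(np.float64(8.1), 2.5)]
74 [(np.float64(7.9), 7.0), (np.float64(334.8), 4.75)]
77 [(np.float64(8.1), 2.5), (np.float64(43.8), 3.75)]
```

View pics/c8.png

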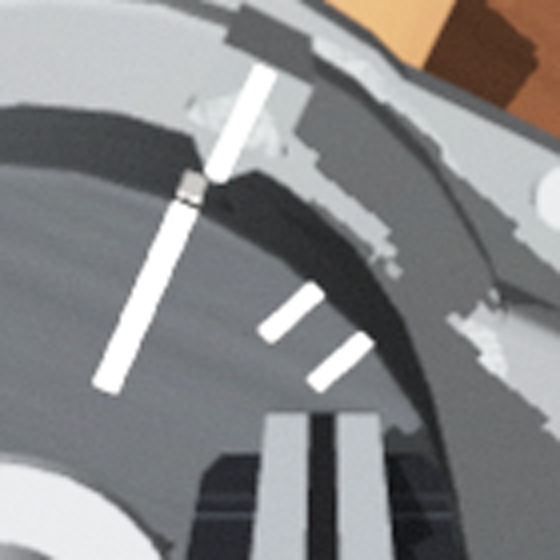

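>>> drive_tool(
  deltas=[
    [-0.04, 0.01, 0.0, 0, 0, 0.003],
    [0, 0, 0, 0, 0, 0],
  ],
)

```text
time_s: 9.55
tcp_pos: [572.2, -111.5, 176.3]
eef_rot: [3.001, 0.893, 0.015]
wrist_force: [0.2, 1.7, -2.2]
grip_width: 0.3
```

Run:
```python
from h import *
rel();E,im,d=shot('w9'); line(im,E)
cv2.imwrite('pics/c9.png',cv2.resize(im[150:290,200:340],None,fx=4,fy=4,interpolation=cv2.INTER_CUBIC))
```

```text
t 9.55 tcp [ 572.2 -111.5  176.3] yaw 33.2 tilt [ 0.012 -0.008] F [ 0.2  1.7 -2.2] tips_ahead 11.0 tipz 165.3 q6 0.74
rel tool frame x 22.7 y 42.3 boss angle if contact -52.9
40 [(np.float64(8.0), 4.75), (np.float64(73.4), 6.0), (np.float64(90.4), 5.5), (np.float64(313.4), 1.5)]
48 [(np.float64(8.0), 3.75), (np.float64(81.4), 14.0), (np.float64(311.6), 1.5)]
56 [(np.float64(8.0), 3.25), (np.float64(341.5), 2.75), (np.float64(350.6), 2.5)]
59 [(np.float64(8.0), 3.25), (np.float64(341.6), 2.5), (np.float64(350.5), 2.25)]
68 [(np.float64(8.1), 3.0)]
71 [(np.float64(8.1), 2.5)]
74 [(np.float64(8.2), 7.75), (np.float64(50.0), 0.75), (np.float64(334.8), 4.25)]
77 [(np.float64(8.1), 3.0), (np.float64(42.2), 3.25)]
```

View pics/c9.png

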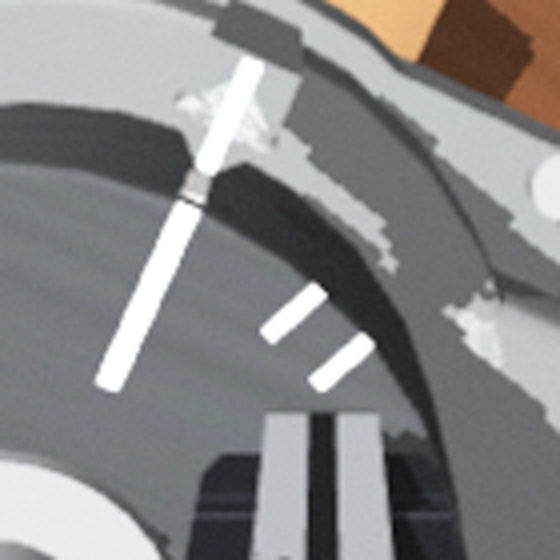

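>>> drive_tool(
  deltas=[
    [0.15, 0, 0, 0, 0, 0],
    [0.2, 0, 0, 0, 0, 0],
    [0.2, 0, 0, 0, 0, 0],
    [0, 0, -0.5, 0, 0, 0],
    [0, 0, -0.8, 0, 0, 0],
    [0, 0, -0.8, 0, 0, 0],
    [0, 0, -0.8, 0, 0, 0],
    [0, 0, -0.8, 0, 0, 0],
  ],
)

```text
time_s: 10.27
tcp_pos: [581.6, -102.4, 269.9]
eef_rot: [3.002, 0.901, -0.006]
wrist_force: [1.0, 0.6, 0.5]
grip_width: -0.1
```

Run:
```python
from h import *
rel();E,im,d=shot('w10'); line(im,E)
```

```text
t 10.27 tcp [ 581.6 -102.4  269.9] yaw 33.4 tilt [-0.002 -0.008] F [1.  0.6 0.5] tips_ahead 11.0 tipz 258.9 q6 0.75
rel tool frame x 35.4 y 40.0 boss angle if contact -39.4
40 [(np.float64(7.9), 5.0), (np.float64(69.0), 5.25), (np.float64(85.6), 5.0), (np.float64(306.1), 6.5)]
48 [(np.float64(8.1), 4.0), (np.float64(76.6), 9.0), (np.float64(185.4), 9.5), (np.float64(192.5), 1.75), (np.float64(254.1), 2.5), (np.float64(303.5), 2.25)]
56 [(np.float64(8.0), 3.75), (np.float64(341.2), 2.75), (np.float64(350.6), 3.0)]
59 [(np.float64(8.0), 3.25), (np.float64(264.2), 3.75), (np.float64(341.5), 2.75), (np.float64(350.2), 2.75)]
68 [(np.float64(8.0), 2.75)]
71 [(np.float64(8.1), 3.5)]
74 [(np.float64(8.0), 7.75), (np.float64(329.5), 1.25), (np.float64(333.4), 1.0)]
77 [(np.float64(8.1), 3.0), (np.float64(52.4), 2.5)]
```

View pics/w10.png

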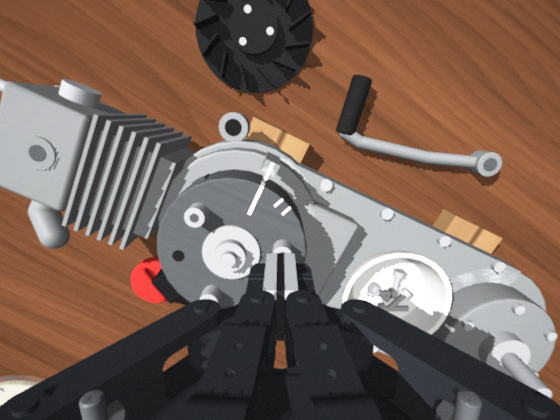

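>>> drive_tool(
  deltas=[
    [0, 0, -0.5, 0, 0, 0],
    [0, 0, 0, 0, 0, 0],
    [0, 0, 0, 0, 0, 0],
    [0, 0, 0, 0, 0, 0],
  ],
)

```text
time_s: 10.65
tcp_pos: [583.4, -102.6, 293.3]
eef_rot: [2.994, 0.9, 0.014]
wrist_force: [-0.5, 0.2, -0.3]
grip_width: 0.1
```

Run:
```python
from h import *
rel();E,im,d=shot('w11'); line(im,E); print(hand_in())
```

```text
t 10.65 tcp [ 583.4 -102.6  293.3] yaw 33.5 tilt [ 0.013 -0.012] F [-0.5  0.2 -0.3] tips_ahead 11.0 tipz 282.3 q6 0.75
rel tool frame x 36.8 y 41.2 boss angle if contact -39.1
40 [(np.float64(8.1), 5.0), (np.float64(67.9), 5.5), (np.float64(84.2), 4.75), (np.float64(292.6), 3.5), (np.float64(307.2), 6.75)]
48 [(np.float64(8.0), 4.25), (np.float64(75.2), 8.75), (np.float64(183.2), 6.25), (np.float64(193.9), 5.5), (np.float64(299.8), 11.25)]
56 [(np.float64(7.9), 3.5), (np.float64(188.8), 12.75), (np.float64(247.0), 0.75), (np.float64(341.5), 2.75), (np.float64(350.6), 3.0)]
59 [(np.float64(7.9), 3.5), (np.float64(250.4), 2.0), (np.float64(341.6), 2.5), (np.float64(350.5), 2.75)]
68 [(np.float64(8.0), 2.75), (np.float64(259.1), 2.0)]
71 [(np.float64(8.0), 3.75), (np.float64(259.1), 6.5)]
74 [(np.float64(6.8), 5.75), (np.float64(330.8), 4.25)]
77 [(np.float64(8.1), 3.0), (np.float64(52.6), 3.0)]
the job is handed in; nothing more can be done
None
```

The flywheel is on the mark and the job is handed in. I pushed boss 2 with the closed fingertips, about 121° clockwise only, until the single long line met the pointer. Then I backed the hand straight off the boss and lifted it clear. The push forces I read were about 5 N or less.

- **Final alignment:** the last wrist-camera picture, with the hand about 124 mm above the flywheel's face, puts the long line at 8.0° and the pointer line at 8.0°. They agree to about 0.1°. The pair of short lines is about 22° past the pointer.
- **Rest of the scene:** the wrist force was near zero. The loose parts were never approached; the last picture I looked at showed nothing amiss, but I did not measure their positions again.
- **Disagreement:** the pointer's absolute angle read 6.8° from one wrist pose, and about 8.0° from the top camera and the later wrist poses. That is within the camera calibration, so I relied on the line and pointer as seen together in one picture.
- **Time:** the arm's clock stood at about 10.7 s when I handed in.

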